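# Close up the dish reader

## Robot

A 6-joint arm with a two-finger parallel gripper is mounted at the origin on a cart in front of the work surface, level with it; the furniture and walls round the work are solid. World frame = base frame: x ahead of the robot, y to its left, z up, the work surface at z = 0. Lengths are in m, angles in rad, forces in N, time in s.
With the tool pointing down it reaches from about 0.3 to 0.875 m from the base axis. Payload 6.4 kg.
Tool frame: the origin (TCP) lies at the very end of the fingers, on their centre line; the grasp point (between the pads) lies 19 mm behind it (r.pinch_z is the distance from the TCP to the grasp point, in m); z points along the fingers, y is the line along which they close (so a half turn about z gives the same grasp; the last joint's range is limited). The gripper opens to 85 mm and grips with 20 to 120 N. Pads are 22 mm wide; open, the fingers measure 114 mm over their backs; the gripper's body (76 mm by 85 mm) begins 54 mm behind the grasp point. The pads swing forward as they close: fully open they stand 13 mm farther back than shut.
Start: joints at [0.94, 0.181, 1.607, -0, 1.354, -0.206], TCP at [0.237, 0.524, 0.231] pointing down, gripper open.
Joint ranges: [-2.99, 2.99], [-0.89, 2.07], [0.3, 2.58], [-1.14, 4.28], [0, 2.63], [-3.12, 3.12]. Speed limits (rad/s): [2.57, 2.57, 3.01, 3.14, 3.14, 3.14].

## Interface

Orientations are given as [roll, pitch, yaw] about the fixed x, y, z axes, in that order (R = Rz(yaw) Ry(pitch) Rx(roll)).
In Python, from rig import r gives the robot as it stands.
- The arm moves only by the shell command python3 -m crank 'ROWS' [FORCE]. ROWS is JSON, a list of rows, each an object of numbers: "fingers": the closure, from -1 (fully open) to 1 (shut); "x", "y", "z": the shift along the world's x, y, z in units of 40 mm (1.0 is 40 mm); "wx", "wy", "wz": the turn, a rotation vector about the world's x, y, z in units of 4 degrees (1.0 is 4 degrees). A call has 1 to 8 rows; each row shifts and turns the commanded pose from where the row before left it; what a row does not reach is not made up. A row lasts 1/10 s, in which the tool goes at most 50 mm and 8.59 degrees, less where a joint would pass 70% of its speed; a pose out of reach is approached as far as the arm can. A call with a number of a shift or a turn outside -1 to 1 is refused whole. A call with a gripper value outside its range is refused whole. The fingers move at their own pace and stop on an object; FORCE is the grip in N (left out, the last holds). Time passes only in rows, so rows that do not move let the fingers close. It gives the time, the measured TCP pose, the force, the opening and the grip force at its end, in the units of the state.
- r.state(): the state, without advancing time (a new reading comes with each control period).
- r.snapshot(name): name is "side" or "top" or "wrist"; returns the picture (384x512x3 uint8, red, green, blue); there is no depth.
- r.calibration(name): a dict with "fx", "fy", "cx", "cy" (pixels), "world_from_camera" (4x4, takes a point from camera to world coordinates); the wrist camera has in their place "tool_from_camera" (4x4, takes a point from camera to tool coordinates, whose origin is the TCP and whose axes are the flange's). Camera axes: x right, y up, looking along -z (the intrinsics and any distortion apply to the point x, -y, -z); pixel columns grow to the right and rows downward; lengths in m; the calibration is good to about 2 mm. The wrist camera is an equidistant fisheye: a pixel r from the principal point sees the ray r / f radians off the axis. A picture is of the moment at which its call begins: read the wrist's pose just before it. calibration takes no time and is no camera call.
- r.finish_job(): hands the job in; it is judged then, once.
The state is a dict: "time": time; "joint_pos": joint angles; "qvel": joint speeds; "effort": joint torques, N m; "ee_pos": TCP position; "tcp_rot": TCP orientation; "force": force on the tool from outside, world axes, zero at the start; "torque": the same for the moment, N m; "grip_width": finger opening in m; "gripper_force": force on a finger pad.
Only numpy, scipy, OpenCV 4.12 (cv2) and the standard library are available. Lean on these libraries where they do the work, as an engineer would, in place of code of your own. Each camera call takes 0.05 s, during which the arm holds its last target. There are 200 camera calls.

## Task

Get the dish reader ready to run: with the fingertips, push its open dish tray in until it is fully home, and after that push the reader's door fully shut over it. Only push, gently, without forcing the tray or the door against its stop; do not pinch the tray or the door, do not touch the dish that lies in the tray, and leave everything else where it is.

Things in the scene. Friction and masses are not known exactly. Their poses are not given: they have to be found in the camera images.
- reader: dish reader, a low pale bench instrument, 150 deep (x) x 180 wide (y) x 80 mm high, fixed to the worktop. Origin: centre of its underside, on the worktop. +x points from its front to its back (away from the robot, up to 0.25 rad of yaw), y to its left, z up. The tray slides out of an opening in its front face (x = -75 mm); the door hinges at the left end of that face.
- tray (a joint): how far the tray stands out of the reader, m: 0 = fully home, front flush with the reader's front face (a hard stop); up to 0.105. It moves along the reader's -x and stays where it is left; about 1.5 N friction. Starts 0.08 to 0.10.
- tray_front (a point): centre of the outer face of the tray's upright front, 31 mm above the worktop; it moves with the tray, axes as the reader's. The grey front is 130 mm wide (y), 38 mm high (12 to 50 mm above the worktop), 8 mm thick; its outer face looks to -x. Behind it lies an open pocket 96 x 96 mm, floor 16 mm above the worktop.
- door (a joint): opening angle of the reader's door, rad: 0 = fully shut against the reader's front (a hard stop), 2.1 = limit. Starts 1.55 to 1.85, standing out toward the robot at the left of the tray. Seen from above it opens clockwise and shuts counter-clockwise, its free edge swinging rightward across the front of the reader. Light friction (under 1 N at door_face); it stays where it is left.
- door_hinge (a point): on the door's upright hinge axis, 40 mm above the worktop, at reader x = -82.5 mm, y = +86 mm; fixed to the reader, axes as the reader's.
- door_face (a point): point on the outer face of the door, 115 mm from the hinge, 40 mm above the worktop; it turns with the door. Its -x points out of the outer face (the side to push), +y along the door to the hinge. When shut these axes match the reader's. The door is a plain upright panel 10 mm thick, from 4 to 170 mm from the hinge, from 6 to 74 mm above the worktop, no handle.
- petri_dish: glass petri dish, 70 diameter x 16 mm, lying loose in the tray's pocket and carried along by it. Origin: centre of its underside.
- rocker: rocking shaker loaded with baskets of white bottles, a fixed obstacle on the worktop to the left: its tilted platform and load cover about x 0.37 to 0.83 m, y 0.18 to 0.66 m of the base frame and reach 0.35 m above the worktop. Keep the arm clear of it. Origin: centre of its underside, about (0.61, 0.40, 0).
- forceps: steel forceps, 14x122x10, lying on top of the reader; loose, sizes in mm. Bystander. Origin: centre of its underside.
- spare_bottle: white capped bottle, 48 diameter x 112, standing to the right of the reader's tray; loose, sizes in mm. Bystander. Origin: centre of its underside.
- beaker: glass beaker, 70 diameter x 92, standing to the right of the reader; loose, sizes in mm. Bystander. Origin: centre of its underside.
- lab_timer: pale bench timer, 58x66x20, lying on the worktop, right of the tray; loose, sizes in mm. Bystander. Origin: centre of its underside.
- tape_roll: roll of tan tape, 68 diameter x 19, on the worktop ahead and left; loose, sizes in mm. Bystander. Origin: centre of its underside.
- bottle_cap: small white screw cap, 23 diameter x 17, on the worktop ahead and left; loose, sizes in mm. Bystander. Origin: centre of its underside.

How it is judged:
On the way, in this order (a step that is already met when the one before it is completed fails the run):
1. the tray is pushed fully home while the door still stands open (value of joint tray below 0.005 m and value of joint door above 0.8 rad), for 0.2 s.
2. the door is pushed shut (value of joint door below 0.05 rad), for 0.2 s.
At the end, for the whole second after the job is handed in: The tray is home within 5 mm, the door is shut within 0.05 rad (about 8 mm at its free edge), and the dish lies flat and at rest in the tray inside the reader (value of joint tray below 0.005 m and value of joint door below 0.05 rad and x of petri_dish in the frame of reader between -0.05 and 0.015 m and height (world z) of petri_dish below 0.021 m and angle between petri_dish's own z axis and vertical below 0.08 rad and linear speed of petri_dish below 0.02 m/s); the robot touches nothing.
It fails at once if the door is swung against the tray while that still stands out (value of joint door below 1.2 rad and value of joint tray above 0.02 m).
It fails at once if the fingers press on the tray or the door with over 40 N (contact force between the fingers and tray above 40 N or contact force between the fingers and door above 40 N).
It fails at once if the fingers touch the dish, or the dish is tipped or lifted out of the tray (contact force between the fingers and petri_dish above 1 N or angle between petri_dish's own z axis and vertical above 0.2 rad or height (world z) of petri_dish above 0.03 m).
It fails at once if the tray's front or the door is pinched between the fingers ((contact force between the fingers and tray above 0.5 N and x of the grasp point in the frame of tray_front between 0 and 0.008 m and y of the grasp point in the frame of tray_front between -0.065 and 0.065 m and z of the grasp point in the frame of tray_front between -0.05 and 0.045 m) or (contact force between the fingers and door above 0.5 N and x of the grasp point in the frame of door_face between 0 and 0.01 m and y of the grasp point in the frame of door_face between -0.12 and 0.12 m and z of the grasp point in the frame of door_face between -0.05 and 0.045 m)).
It fails at once if a bystander (forceps, bottle, beaker, timer, tape roll, cap) is moved more than 2 cm (distance of any of forceps, spare_bottle, beaker, lab_timer, tape_roll, bottle_cap from where it was at the start of the episode above 0.02 m).
It also fails if it takes over 67 s, if anything falls off the work surface, if the arm or the gripper's body presses on something with over 40 N, if the wrist force passes 120 N, or if a joint passes its speed limit or range.

## Working session

There is one attempt and no reset: what is moved stays moved. The work goes in short steps, Python scripts to look and compute and a shell command to move; the robot and the scene stay as the last step left them, time stands still between calls to the robot, and variables do not carry over. Pictures are saved under pics/ and viewed, at most 10 in all, crops included, and the job is handed in when it is done.

```bash
mkdir -p pics
python3 - <<'E'
from rig import r
import cv2,numpy as np
print(r.state())
for n in("top","side"):
    im=r.snapshot(n); cv2.imwrite(f"pics/{n}0.png",cv2.resize(im[:,:,::-1],(800,600),interpolation=cv2.INTER_CUBIC))
    c=r.calibration(n); print(n,{k:(np.round(v,4).tolist()) for k,v in c.items() if not isinstance(v,str)})
E
```

```text
{'time': 0.0, 'joint_pos': array([ 9.39708363e-01,  1.81543634e-01,  1.60800334e+00, -1.83007821e-05,
        1.35377815e+00, -2.06318575e-01]), 'qvel': array([-3.93947697e-04,  2.32478048e-05,  3.05359446e-05,  3.69124104e-04,
        1.92708379e-04,  9.26985147e-06]), 'effort': array([-1.96423271e-04, -4.44861245e+01, -3.51339912e+01, -2.88830179e-04,
        9.05823457e-03,  1.61025275e-05]), 'ee_pos': array([0.23663431, 0.52345294, 0.23038494]), 'tcp_rot': array([-3.13989326e+00, -3.37426043e-04,  2.71682693e+00]), 'force': array([-0.15928351,  0.03902359, -0.25978547]), 'torque': array([-0.00806461,  0.0111989 ,  0.00443474]), 'gripper_force': 0.0, 'grip_width': 0.08570101485192222}
top {'fx': 414.9294, 'fy': 414.9294, 'cx': 248.2174, 'cy': 187.0269, 'world_from_camera': [[-0.0296, 0.9814, -0.1897, 0.2966], [-0.9994, -0.0326, -0.0123, 0.0055], [-0.0183, 0.1893, 0.9818, 1.1958], [0.0, 0.0, 0.0, 1.0]]}
side {'fx': 451.0857, 'fy': 451.0857, 'cx': 251.3518, 'cy': 192.1895, 'world_from_camera': [[-0.9544, 0.1859, -0.2335, 0.1568], [-0.2983, -0.6178, 0.7276, 1.1523], [-0.009, 0.764, 0.6451, 1.0943], [0.0, 0.0, 0.0, 1.0]]}
```

View pics/top0.png

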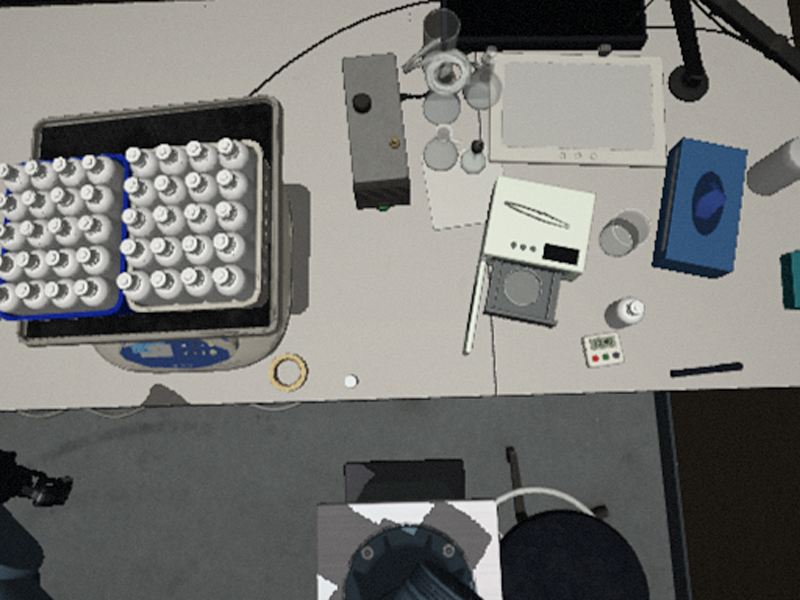

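View pics/side0.png

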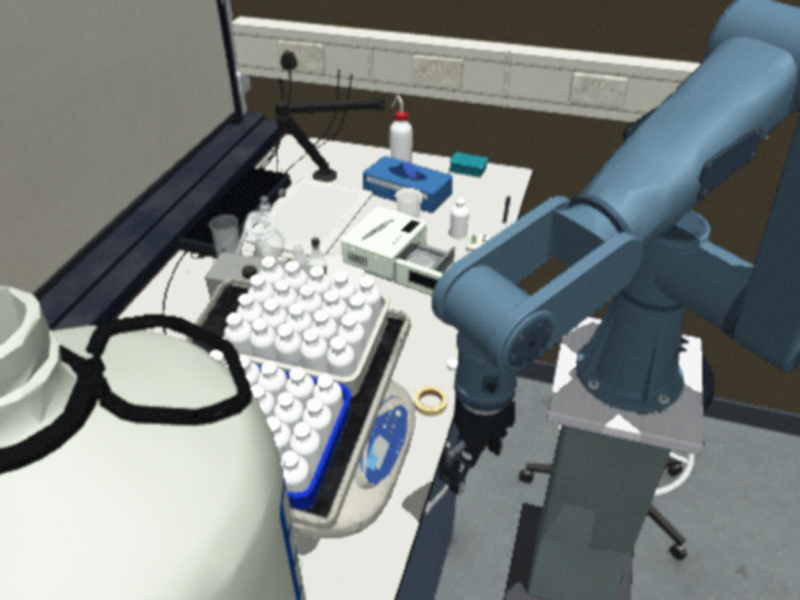

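The top view shows the reader's top corners at about (498,178), (595,193), (583,275) and (484,256). The door runs from (485,262) to (467,354), the tray front from (485,318) to (555,327), the bottle is near (628,312) and the timer near (603,350). In the side view the reader is around (385,240), with the tray at (428,262).

```bash
cat > h.py <<'E'
from rig import r
import numpy as np,cv2
def ray(n,u,v,s=0.64):
    c=r.calibration(n);T=np.array(c["world_from_camera"])
    d=np.array([(u*s-c["cx"])/c["fx"],-(v*s-c["cy"])/c["fy"],-1.]);return T[:3,3],T[:3,:3]@d
def at(n,u,v,z,s=0.64):
    o,d=ray(n,u,v,s);return o+d*(z-o[2])/d[2]
def proj(n,p):
    c=r.calibration(n);T=np.array(c["world_from_camera"]);q=T[:3,:3].T@(np.array(p)-T[:3,3])
    return np.array([c["cx"]-c["fx"]*q[0]/q[2],c["cy"]+c["fy"]*q[1]/q[2]])
E
python3 - <<'E'
from h import *
P=[at("top",*p,.08) for p in[(498,178),(595,193),(583,275),(484,256)]]
print(np.round(P,4))
print("centre",np.mean(P,0)); f=(P[0]+P[1]-P[2]-P[3])[:2]; l=(P[0]-P[1]+P[3]-P[2])[:2]
print("yaw",np.arctan2(f[1],f[0]),np.arctan2(-l[0],l[1]))
for n,p,z in[("doorfree",(467,354),.074),("doorhinge",(485,262),.074),("trayL",(485,318),.05),("trayR",(555,327),.05),("bottle",(632,303),.112),("timer",(603,350),.02),("beaker",(625,232),.046)]: print(n,np.round(at("top",*p,z),3))
for n,(x0,y0,w,h) in dict(top=(285,105,135,135),side=(200,120,120,90)).items():
    im=r.snapshot(n)[y0:y0+h,x0:x0+w,::-1]; k=(600//h); cv2.imwrite(f"pics/{n}1.png",cv2.resize(im,None,fx=k,fy=k,interpolation=cv2.INTER_CUBIC)); print(n,k)
E
```

```text
[[ 0.716  -0.1859  0.08  ]
 [ 0.6813 -0.3577  0.08  ]
 [ 0.5317 -0.3232  0.08  ]
 [ 0.5718 -0.1523  0.08  ]]
centre [ 0.6251948  -0.25478498  0.08      ]
yaw -0.2275361256663046 -0.2150433753536508
doorfree [ 0.4   -0.114  0.074]
doorhinge [ 0.562 -0.154  0.074]
trayL [ 0.466 -0.152  0.05 ]
trayR [ 0.445 -0.275  0.05 ]
bottle [ 0.474 -0.392  0.112]
timer [ 0.405 -0.365  0.02 ]
beaker [ 0.616 -0.416  0.046]
top 4
side 6
```

View pics/top1.png

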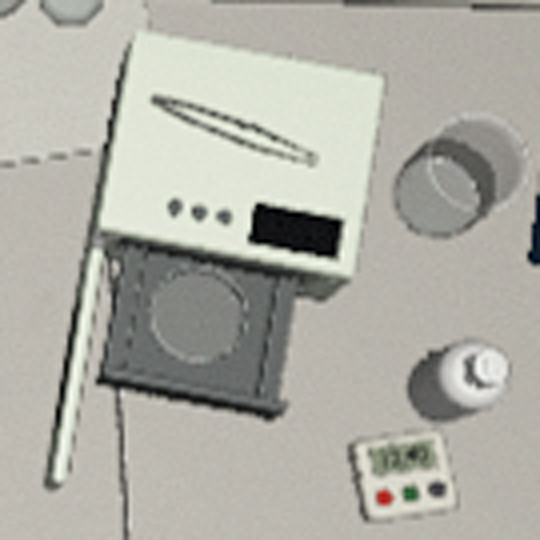

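View pics/side1.png

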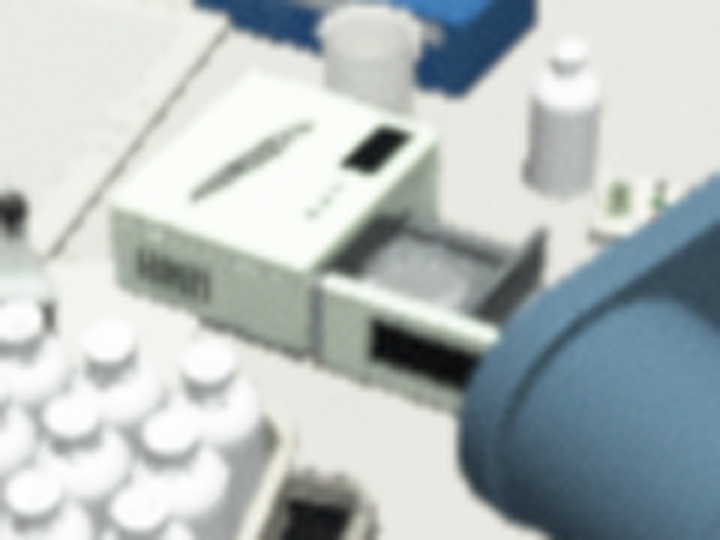

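The top crop shows the reader's top corners at (137,33), (383,76), (347,276) and (100,232), the tray's front edge from (100,382) to (283,412), and the door's free end at (56,485). The side crop has the same corners at (115,207), (258,72), (437,138) and (305,272). I fit both views together.

```bash
cat >> h.py <<'E'
def fit():
    from scipy.optimize import least_squares as L
    t=[(285+u/4,105+v/4) for u,v in[(137,33),(383,76),(347,276),(100,232)]]
    s=[(200+u/6,120+v/6) for u,v in[(115,207),(258,72),(437,138),(305,272)]]
    K=np.array([(75,90),(75,-90),(-75,-90),(-75,90)])/1e3
    def res(p):
        R=np.array([[np.cos(p[2]),-np.sin(p[2])],[np.sin(p[2]),np.cos(p[2])]]); e=[]
        for k,a,b in zip(K,t,s):
            w=[*(R@k+p[:2]),p[3]]; e+=[proj("top",w)-a,proj("side",w)-b]
        return np.ravel(e)
    o=L(res,[.625,-.255,-.22,.08],loss="soft_l1"); return o.x,res(o.x)
E
python3 - <<'E'
from h import *
p,e=fit();print("x,y,yaw,ztop",p.round(4),e.round(1).tolist())
R=np.array([[np.cos(p[2]),-np.sin(p[2])],[np.sin(p[2]),np.cos(p[2])]])
rd=lambda w:(R.T@(w[:2]-p[:2])).round(4)
tp=lambda u,v,z:at("top",285+u/4,105+v/4,z,1)
for n,u,v,z in[("tL",100,382,.05),("tR",281,412,.05),("dfree",56,487,.074),("dhinge",97,245,.074),("bottle",487,368,.112),("timerBL",352,440,.02),("timerTL",360,518,.02),("timerTR",458,505,.02)]:
    w=tp(u,v,z);print(n,w.round(3),"reader",rd(w))
h=R@[-.0825,.086]+p[:2];print("hinge",h)
o,d=ray("side",200+545/6,120+230/6,1);o2,d2=ray("top",285+283/4,105+405/4,1)
a,b=np.linalg.lstsq(np.c_[d,-d2],o2-o,rcond=None)[0];print("trayR tri",o+a*d,o2+b*d2,rd((o+a*d+o2+b*d2)/2))
E
```

```text
x,y,yaw,ztop [ 0.6301 -0.2584 -0.2276  0.0675] [-0.7, -0.2, -1.5, -0.2, 0.6, 0.4, -1.4, 0.6, 2.1, 1.1, 0.3, -0.5, -0.4, -0.0, -0.2, 0.3]
tL [ 0.474 -0.151  0.05 ] reader [-0.1761  0.0693]
tR [ 0.449 -0.275  0.05 ] reader [-0.1726 -0.057 ]
dfree [ 0.4   -0.114  0.074] reader [-0.2569  0.0885]
dhinge [ 0.566 -0.151  0.074] reader [-0.0861  0.0899]
bottle [ 0.466 -0.397  0.112] reader [-0.129 -0.172]
timerBL [ 0.431 -0.331  0.02 ] reader [-0.1772 -0.1154]
timerTL [ 0.376 -0.332  0.02 ] reader [-0.2307 -0.1287]
timerTR [ 0.383 -0.401  0.02 ] reader [-0.2083 -0.1945]
hinge [ 0.56911695 -0.15597844]
trayR tri [ 0.45002573 -0.27948004  0.04103896] [ 0.45504476 -0.27884332  0.04157093] [-0.1683 -0.0603]
```

```bash
python3 -m crank '[{"fingers":1,"z":0.8,"y":-0.5,"wz":0.35},{"fingers":1,"z":0.5,"y":-1,"wz":0.35},{"fingers":1,"y":-1,"x":0.1,"wz":0.35},{"fingers":1,"y":-1,"x":0.1,"wz":0.35},{"fingers":1,"y":-1,"x":0.2,"wz":0.35},{"fingers":1,"y":-1,"x":0.2,"wz":0.35},{"fingers":1,"y":-1,"x":0.2,"wz":0.35},{"fingers":1,"y":-1,"x":0.2,"wz":0.35}]' 30
```

```text
invalid input at $[0]: expected keys fingers, x, y, z, wx, wy, wz
```

```bash
python3 -m crank '[{"fingers":1,"x":0,"y":-0.5,"z":0.8,"wx":0,"wy":0,"wz":0.35},{"fingers":1,"x":0,"y":-1,"z":0.5,"wx":0,"wy":0,"wz":0.35},{"fingers":1,"x":0.1,"y":-1,"z":0,"wx":0,"wy":0,"wz":0.35},{"fingers":1,"x":0.1,"y":-1,"z":0,"wx":0,"wy":0,"wz":0.35},{"fingers":1,"x":0.2,"y":-1,"z":0,"wx":0,"wy":0,"wz":0.35},{"fingers":1,"x":0.2,"y":-1,"z":0,"wx":0,"wy":0,"wz":0.35},{"fingers":1,"x":0.2,"y":-1,"z":0,"wx":0,"wy":0,"wz":0.35},{"fingers":1,"x":0.2,"y":-1,"z":0,"wx":0,"wy":0,"wz":0.35}]' 30
```

```text
time: 1.0
ee_pos: [0.2768, 0.2225, 0.2833]
tcp_rot: [3.141, 0.001, 2.914]
force: [0.7, -0.4, 0.4]
grip_width: -0.0001
gripper_force: 0.0
```

```bash
python3 -m crank '[{"fingers":1,"x":0.2,"y":-1,"z":0,"wx":0,"wy":0,"wz":0},{"fingers":1,"x":0.2,"y":-1,"z":0,"wx":0,"wy":0,"wz":0},{"fingers":1,"x":0.2,"y":-1,"z":0,"wx":0,"wy":0,"wz":0},{"fingers":1,"x":0.2,"y":-1,"z":0,"wx":0,"wy":0,"wz":0},{"fingers":1,"x":0.2,"y":-1,"z":0,"wx":0,"wy":0,"wz":0},{"fingers":1,"x":0.3,"y":-1,"z":0,"wx":0,"wy":0,"wz":0},{"fingers":1,"x":0.4,"y":-1,"z":0,"wx":0,"wy":0,"wz":0},{"fingers":1,"x":0.4,"y":-1,"z":0,"wx":0,"wy":0,"wz":0}]'
python3 -m crank '[{"fingers":1,"x":0.4,"y":-1,"z":0,"wx":0,"wy":0,"wz":0},{"fingers":1,"x":0.4,"y":-1,"z":0,"wx":0,"wy":0,"wz":0},{"fingers":1,"x":0.3,"y":-0.5,"z":-0.5,"wx":0,"wy":0,"wz":0},{"fingers":1,"x":0,"y":0,"z":-1,"wx":0,"wy":0,"wz":0},{"fingers":1,"x":0,"y":0,"z":-1,"wx":0,"wy":0,"wz":0},{"fingers":1,"x":0,"y":0,"z":-0.5,"wx":0,"wy":0,"wz":0},{"fingers":1,"x":0,"y":0,"z":0,"wx":0,"wy":0,"wz":0},{"fingers":1,"x":0,"y":0,"z":0,"wx":0,"wy":0,"wz":0}]'
python3 - <<'E'
from h import *
s=r.state();print(s['ee_pos'],s['tcp_rot'])
im=r.snapshot("wrist");cv2.imwrite("pics/w1.png",cv2.resize(im[:,:,::-1],(800,600)))
im=r.snapshot("top")[105:240,285:420,::-1];cv2.imwrite("pics/top2.png",cv2.resize(im,None,fx=4,fy=4,interpolation=cv2.INTER_CUBIC))
E
```

```text
time: 1.8
ee_pos: [0.3611, -0.0981, 0.2834]
tcp_rot: [-3.141, 0.001, 2.911]
force: [1.2, 0.9, 0.4]
grip_width: -0.0001
gripper_force: 0.0
time: 2.6
ee_pos: [0.4051, -0.1962, 0.1638]
tcp_rot: [3.142, -0.0, 2.912]
force: [0.7, 0.1, -0.1]
grip_width: -0.0002
gripper_force: 0.0
[ 0.40512268 -0.19621615  0.16379909] [ 3.14156698e+00 -5.89083063e-05  2.91225722e+00]
```

View pics/w1.png

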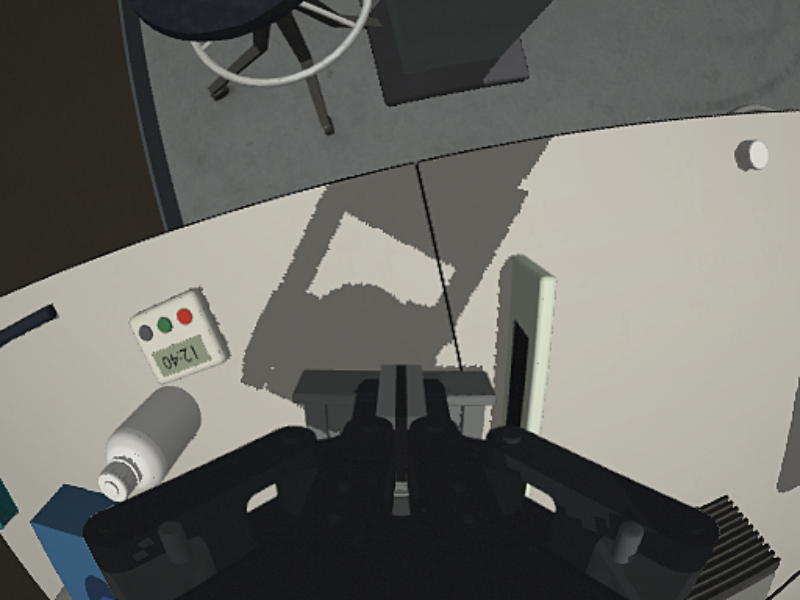

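The wrist view shows the tray's grey front as a horizontal strip from (295,372) to (495,403), so the tool is square to it. The fingers are centred at u=400, the door is at u≈500–555, and the bottle and timer are well to the left. I'll check the distances before descending.

```bash
cat >> h.py <<'E'
def wat(u,v,z,s=0.64):
    from scipy.spatial.transform import Rotation as Ro
    st=r.state();c=r.calibration("wrist");T=np.array(c["tool_from_camera"])
    q=np.array([u*s-c["cx"],v*s-c["cy"]])/c["fx"];t=np.linalg.norm(q)
    d=np.array([q[0]/t*np.sin(t),-q[1]/t*np.sin(t),-np.cos(t)])
    W=Ro.from_euler("xyz",st["tcp_rot"]).as_matrix()
    o=st["ee_pos"]+W@T[:3,3];d=W@T[:3,:3]@d;return o+d*(z-o[2])/d[2]
def rd(w,p=(.627,-.257,-.2276)):
    c,s=np.cos(p[2]),np.sin(p[2]);return np.round([c*(w[0]-p[0])+s*(w[1]-p[1]),-s*(w[0]-p[0])+c*(w[1]-p[1])],4)
E
python3 - <<'E'
from h import *
print("tool in reader",rd(r.state()["ee_pos"]))
for n,u,v in[("trL up",296,371),("trR up",492,371),("trL lo",293,403),("trR lo",496,403)]:
  for z in(.012,.05): w=wat(u,v,z);print(n,z,w.round(3),rd(w))
for u,v,z in[(517,255,.074),(553,278,.074)]: w=wat(u,v,z);print("door end",w.round(3),rd(w))
E
```

```text
tool in reader [-0.2289  0.0087]
trL up 0.012 [ 0.452 -0.284  0.012] [-0.1645 -0.0653]
trL up 0.05 [ 0.437 -0.27   0.05 ] [-0.1821 -0.0557]
trR up 0.012 [ 0.483 -0.148  0.012] [-0.1644  0.0734]
trR up 0.05 [ 0.464 -0.152  0.05 ] [-0.182   0.0652]
trL lo 0.012 [ 0.476 -0.294  0.012] [-0.1384 -0.07  ]
trL lo 0.05 [ 0.458 -0.279  0.05 ] [-0.1594 -0.0598]
trR lo 0.012 [ 0.51  -0.149  0.012] [-0.1384  0.0784]
trR lo 0.05 [ 0.487 -0.153  0.05 ] [-0.1594  0.0695]
door end [ 0.391 -0.131  0.074] [-0.2586  0.0696]
door end [ 0.407 -0.113  0.074] [-0.2465  0.0904]
```

```bash
python3 -m crank '[{"fingers":1,"x":0,"y":-0.2,"z":-1,"wx":0,"wy":0,"wz":0},{"fingers":1,"x":0,"y":0,"z":-1,"wx":0,"wy":0,"wz":0},{"fingers":1,"x":0,"y":0,"z":-0.9,"wx":0,"wy":0,"wz":0},{"fingers":1,"x":0,"y":0,"z":-0.45,"wx":0,"wy":0,"wz":0},{"fingers":1,"x":0.4,"y":-0.09,"z":0,"wx":0,"wy":0,"wz":0},{"fingers":1,"x":0.4,"y":-0.09,"z":0,"wx":0,"wy":0,"wz":0},{"fingers":1,"x":0.2,"y":-0.05,"z":0,"wx":0,"wy":0,"wz":0},{"fingers":1,"x":0.1,"y":-0.02,"z":0,"wx":0,"wy":0,"wz":0}]'
python3 -m crank '[{"fingers":1,"x":0.1,"y":-0.02,"z":0,"wx":0,"wy":0,"wz":0},{"fingers":1,"x":0.1,"y":-0.02,"z":0,"wx":0,"wy":0,"wz":0},{"fingers":1,"x":0.1,"y":-0.02,"z":0,"wx":0,"wy":0,"wz":0},{"fingers":1,"x":0.1,"y":-0.02,"z":0,"wx":0,"wy":0,"wz":0}]'
```

```text
time: 3.5
ee_pos: [0.4506, -0.215, 0.0306]
tcp_rot: [-3.14, 0.003, 2.913]
force: [-1.0, -0.1, -0.5]
grip_width: 0.0001
gripper_force: 0.0
time: 3.9
ee_pos: [0.4649, -0.2173, 0.0293]
tcp_rot: [-3.142, -0.0, 2.912]
force: [-1.3, -1.2, 1.1]
grip_width: 0.0003
gripper_force: 0.7
```

```bash
python3 -m crank '[{"fingers":1,"x":0.1,"y":-0.023,"z":0,"wx":0,"wy":0,"wz":0},{"fingers":1,"x":0.1,"y":-0.023,"z":0,"wx":0,"wy":0,"wz":0},{"fingers":1,"x":0.15,"y":-0.034,"z":0,"wx":0,"wy":0,"wz":0},{"fingers":1,"x":0.15,"y":-0.034,"z":0,"wx":0,"wy":0,"wz":0},{"fingers":1,"x":0.15,"y":-0.034,"z":0,"wx":0,"wy":0,"wz":0},{"fingers":1,"x":0.15,"y":-0.034,"z":0,"wx":0,"wy":0,"wz":0},{"fingers":1,"x":0.15,"y":-0.034,"z":0,"wx":0,"wy":0,"wz":0},{"fingers":1,"x":0.15,"y":-0.034,"z":0,"wx":0,"wy":0,"wz":0}]'
python3 -m crank '[{"fingers":1,"x":0.15,"y":-0.034,"z":0,"wx":0,"wy":0,"wz":0},{"fingers":1,"x":0.15,"y":-0.034,"z":0,"wx":0,"wy":0,"wz":0},{"fingers":1,"x":0.15,"y":-0.034,"z":0,"wx":0,"wy":0,"wz":0},{"fingers":1,"x":0.1,"y":-0.023,"z":0,"wx":0,"wy":0,"wz":0},{"fingers":1,"x":0,"y":0,"z":0,"wx":0,"wy":0,"wz":0}]'
python3 - <<'E'
from h import *
print(rd(r.state()["ee_pos"]))
im=r.snapshot("wrist");cv2.imwrite("pics/w2.png",cv2.resize(im[:,:,::-1],(800,600)))
E
```

```text
time: 4.7
ee_pos: [0.5094, -0.2274, 0.0292]
tcp_rot: [3.142, -0.0, 2.912]
force: [-2.4, -1.4, -1.2]
grip_width: -0.0002
gripper_force: 0.8
time: 5.2
ee_pos: [0.5319, -0.2325, 0.0295]
tcp_rot: [-3.142, 0.001, 2.912]
force: [0.3, -0.3, -0.3]
grip_width: -0.0002
gripper_force: 0.0
[-0.0982  0.0025]
```

View pics/w2.png

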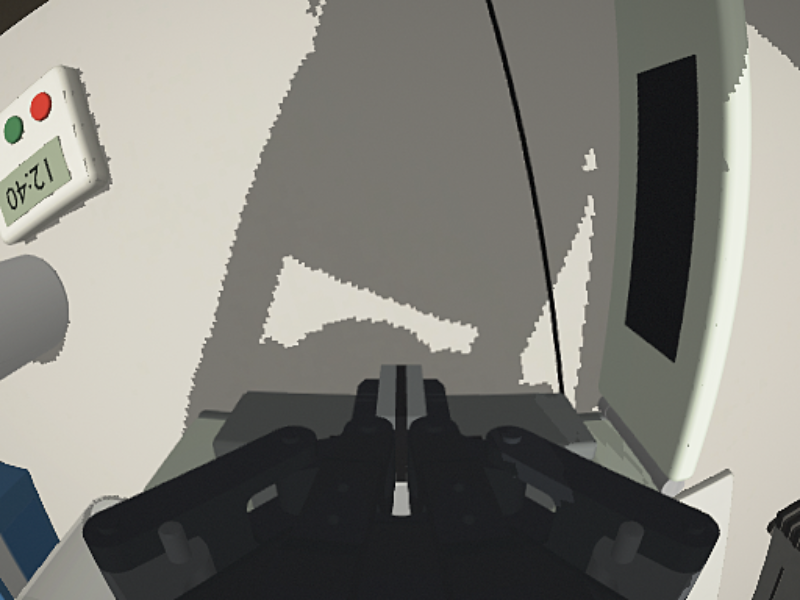

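The tray's lower edge is at v≈393 and the reader's front lower edge at v≈412, so the tray is nearly home with about a centimetre left. I push on in small steps and watch the force.

```bash
for i in 1; do python3 -m crank '[{"fingers":1,"x":0.05,"y":-0.011,"z":0,"wx":0,"wy":0,"wz":0},{"fingers":1,"x":0.05,"y":-0.011,"z":0,"wx":0,"wy":0,"wz":0},{"fingers":1,"x":0.05,"y":-0.011,"z":0,"wx":0,"wy":0,"wz":0},{"fingers":1,"x":0.05,"y":-0.011,"z":0,"wx":0,"wy":0,"wz":0}]'; done
```

```text
time: 5.65
ee_pos: [0.539, -0.234, 0.0293]
tcp_rot: [3.141, -0.0, 2.912]
force: [-1.9, 0.2, 1.5]
grip_width: -0.0001
gripper_force: 0.7
```

```bash
python3 -m crank '[{"fingers":1,"x":0.03,"y":-0.007,"z":0,"wx":0,"wy":0,"wz":0},{"fingers":1,"x":0.03,"y":-0.007,"z":0,"wx":0,"wy":0,"wz":0}]'
```

```text
time: 5.85
ee_pos: [0.5415, -0.2346, 0.0293]
tcp_rot: [3.142, -0.0, 2.912]
force: [-0.2, -0.0, 0.6]
grip_width: -0.0002
gripper_force: 0.6
```

```bash
python3 -m crank '[{"fingers":1,"x":0.03,"y":-0.007,"z":0,"wx":0,"wy":0,"wz":0},{"fingers":1,"x":0.03,"y":-0.007,"z":0,"wx":0,"wy":0,"wz":0}]'
```

```text
time: 6.05
ee_pos: [0.5438, -0.2351, 0.0292]
tcp_rot: [3.142, -0.0, 2.912]
force: [-0.9, 1.0, 0.1]
grip_width: 0.0
gripper_force: 0.6
```

```bash
python3 -m crank '[{"fingers":1,"x":0.03,"y":-0.007,"z":0,"wx":0,"wy":0,"wz":0},{"fingers":1,"x":0,"y":0,"z":0,"wx":0,"wy":0,"wz":0}]'
```

```text
time: 6.25
ee_pos: [0.5438, -0.2352, 0.0288]
tcp_rot: [3.141, -0.003, 2.912]
force: [-5.6, 1.2, 1.8]
grip_width: -0.0001
gripper_force: 0.0
```

```bash
python3 -m crank '[{"fingers":1,"x":0.03,"y":-0.007,"z":0,"wx":0,"wy":0,"wz":0},{"fingers":1,"x":0,"y":0,"z":0,"wx":0,"wy":0,"wz":0}]'
```

```text
time: 6.45
ee_pos: [0.5438, -0.2351, 0.0284]
tcp_rot: [3.141, -0.006, 2.912]
force: [-9.6, 0.4, 3.1]
grip_width: -0.0003
gripper_force: 0.0
```

The tray is home: the stop was felt at 9.6 N, with the fingertip face at reader x = -0.075. Now I back off, rise, and pass over the door to its outer side.

```bash
python3 -m crank '[{"fingers":1,"x":-0.3,"y":0.07,"z":0,"wx":0,"wy":0,"wz":0},{"fingers":1,"x":-1,"y":0.22,"z":0,"wx":0,"wy":0,"wz":0},{"fingers":1,"x":-1,"y":0.22,"z":0.8,"wx":0,"wy":0,"wz":0},{"fingers":1,"x":-0.45,"y":0.1,"z":1,"wx":0,"wy":0,"wz":0},{"fingers":1,"x":0,"y":0,"z":1,"wx":0,"wy":0,"wz":0},{"fingers":1,"x":0.2,"y":0.88,"z":0,"wx":0,"wy":0,"wz":0},{"fingers":1,"x":0.2,"y":0.88,"z":0,"wx":0,"wy":0,"wz":0},{"fingers":1,"x":0.2,"y":0.88,"z":0,"wx":0,"wy":0,"wz":0}]'
python3 -m crank '[{"fingers":1,"x":0.2,"y":0.88,"z":0,"wx":0,"wy":0,"wz":0},{"fingers":1,"x":0,"y":0,"z":0,"wx":0,"wy":0,"wz":0},{"fingers":1,"x":0,"y":0,"z":0,"wx":0,"wy":0,"wz":0}]'
python3 - <<'E'
from h import *
print(rd(r.state()["ee_pos"]))
im=r.snapshot("wrist");cv2.imwrite("pics/w3.png",cv2.resize(im[:,:,::-1],(800,600)))
E
```

```text
time: 7.25
ee_pos: [0.4626, -0.1055, 0.1411]
tcp_rot: [-3.141, 0.003, 2.911]
force: [0.5, 0.8, 0.2]
grip_width: 0.0001
gripper_force: 0.0
time: 7.55
ee_pos: [0.4702, -0.0705, 0.1404]
tcp_rot: [-3.141, 0.001, 2.915]
force: [-0.3, 0.2, 0.5]
grip_width: 0.0
gripper_force: 0.0
[-0.1949  0.1463]
```

View pics/w3.png

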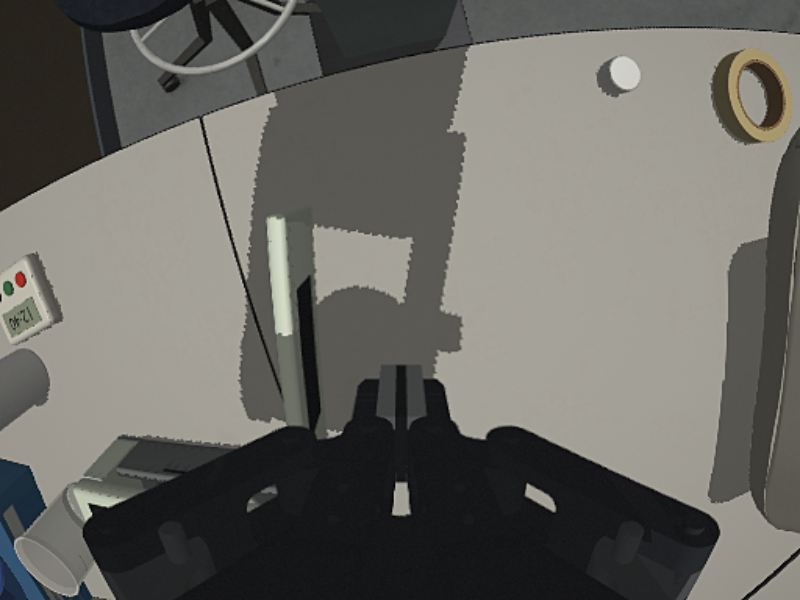

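The door at u≈268–320 stands clear of the fingers (u≈380–422), still near right angles, and the space below the fingers is free. I work out the sweep.

```bash
python3 - <<'E'
from h import *
p=(.627,-.255,-.2276);c,s=np.cos(p[2]),np.sin(p[2]);R=np.array([[c,-s],[s,c]])
prev=r.state()["ee_pos"][:2]
for th in [1.75,1.6,1.5,1.4,1.3,1.2,1.1,1.,.9,.8,.7,.6,.5,.4,.3,.2,.1,.05,0]:
    d=np.array([-np.sin(th),-np.cos(th)]);n=np.array([-np.cos(th),np.sin(th)])
    q=np.array([-.0825,.086])+.115*d+n*(.005+.011*abs(np.cos(th))+.0145*np.sin(th))
    w=R@q+p[:2];print(th,w.round(4),((w-prev)/.04).round(2));prev=w
E
python3 -m crank '[{"fingers":1,"x":0,"y":0,"z":-1,"wx":0,"wy":0,"wz":0},{"fingers":1,"x":0,"y":0,"z":-1,"wx":0,"wy":0,"wz":0},{"fingers":1,"x":0,"y":0,"z":-0.6,"wx":0,"wy":0,"wz":0},{"fingers":1,"x":0,"y":0,"z":0,"wx":0,"wy":0,"wz":0}]'
```

```text
1.75 [ 0.4688 -0.0876] [-0.03 -0.41]
1.6 [ 0.4598 -0.1042] [-0.22 -0.42]
1.5 [ 0.4556 -0.1147] [-0.11 -0.26]
1.4 [ 0.4524 -0.1249] [-0.08 -0.26]
1.3 [ 0.4502 -0.1357] [-0.06 -0.27]
1.2 [ 0.449  -0.1467] [-0.03 -0.28]
1.1 [ 0.4489 -0.1581] [-0.   -0.28]
1.0 [ 0.45   -0.1695] [ 0.03 -0.29]
0.9 [ 0.4522 -0.181 ] [ 0.06 -0.29]
0.8 [ 0.4557 -0.1923] [ 0.09 -0.28]
0.7 [ 0.4604 -0.2034] [ 0.12 -0.28]
0.6 [ 0.4663 -0.214 ] [ 0.15 -0.27]
0.5 [ 0.4734 -0.2241] [ 0.18 -0.25]
0.4 [ 0.4817 -0.2335] [ 0.21 -0.23]
0.3 [ 0.491 -0.242] [ 0.23 -0.21]
0.2 [ 0.5014 -0.2495] [ 0.26 -0.19]
0.1 [ 0.5126 -0.2559] [ 0.28 -0.16]
0.05 [ 0.5184 -0.2586] [ 0.15 -0.07]
0 [ 0.5245 -0.261 ] [ 0.15 -0.06]
time: 8.0
ee_pos: [0.4667, -0.0711, 0.0329]
tcp_rot: [3.141, -0.007, 2.91]
force: [0.2, 0.7, 0.0]
grip_width: 0.0003
gripper_force: 0.0
```

```bash
python3 -m crank '[{"fingers":1,"x":0,"y":-0.25,"z":0,"wx":0,"wy":0,"wz":0},{"fingers":1,"x":-0.1,"y":-0.25,"z":0,"wx":0,"wy":0,"wz":0},{"fingers":1,"x":-0.1,"y":-0.25,"z":0,"wx":0,"wy":0,"wz":0},{"fingers":1,"x":-0.1,"y":-0.25,"z":0,"wx":0,"wy":0,"wz":0},{"fingers":1,"x":-0.08,"y":-0.25,"z":0,"wx":0,"wy":0,"wz":0},{"fingers":1,"x":-0.06,"y":-0.25,"z":0,"wx":0,"wy":0,"wz":0}]'
python3 -m crank '[{"fingers":1,"x":-0.05,"y":-0.25,"z":0,"wx":0,"wy":0,"wz":0},{"fingers":1,"x":-0.02,"y":-0.25,"z":0,"wx":0,"wy":0,"wz":0},{"fingers":1,"x":0,"y":-0.25,"z":0,"wx":0,"wy":0,"wz":0},{"fingers":1,"x":0.02,"y":-0.25,"z":0,"wx":0,"wy":0,"wz":0},{"fingers":1,"x":0.05,"y":-0.25,"z":0,"wx":0,"wy":0,"wz":0},{"fingers":1,"x":0.07,"y":-0.25,"z":0,"wx":0,"wy":0,"wz":0}]'
```

```text
time: 8.6
ee_pos: [0.4519, -0.1319, 0.0365]
tcp_rot: [-3.141, 0.001, 2.912]
force: [0.3, 1.3, 0.9]
grip_width: -0.0003
gripper_force: 0.5
time: 9.2
ee_pos: [0.4551, -0.1916, 0.036]
tcp_rot: [3.142, -0.0, 2.912]
force: [0.9, 1.3, 1.2]
grip_width: 0.0002
gripper_force: 0.9
```

On the path at about 0.8 rad, with light forces.

```bash
python3 -m crank '[{"fingers":1,"x":0.12,"y":-0.28,"z":0,"wx":0,"wy":0,"wz":0},{"fingers":1,"x":0.15,"y":-0.27,"z":0,"wx":0,"wy":0,"wz":0},{"fingers":1,"x":0.18,"y":-0.25,"z":0,"wx":0,"wy":0,"wz":0},{"fingers":1,"x":0.21,"y":-0.23,"z":0,"wx":0,"wy":0,"wz":0},{"fingers":1,"x":0.23,"y":-0.21,"z":0,"wx":0,"wy":0,"wz":0},{"fingers":1,"x":0.2,"y":-0.15,"z":0,"wx":0,"wy":0,"wz":0}]'
python3 -m crank '[{"fingers":1,"x":0.1,"y":-0.06,"z":0,"wx":0,"wy":0,"wz":0},{"fingers":1,"x":0.1,"y":-0.06,"z":0,"wx":0,"wy":0,"wz":0},{"fingers":1,"x":0.1,"y":-0.05,"z":0,"wx":0,"wy":0,"wz":0},{"fingers":1,"x":0.05,"y":-0.02,"z":0,"wx":0,"wy":0,"wz":0}]'
python3 - <<'E'
from h import *
im=r.snapshot("wrist");cv2.imwrite("pics/w4.png",cv2.resize(im[:,:,::-1],(800,600)))
E
```

```text
time: 9.8
ee_pos: [0.4991, -0.2473, 0.0358]
tcp_rot: [-3.142, -0.0, 2.912]
force: [-0.7, 1.1, 0.1]
grip_width: 0.0
gripper_force: 0.4
time: 10.2
ee_pos: [0.5127, -0.2542, 0.0361]
tcp_rot: [-3.141, -0.0, 2.912]
force: [-1.1, -0.0, -0.4]
grip_width: 0.0
gripper_force: 0.3
```

View pics/w4.png

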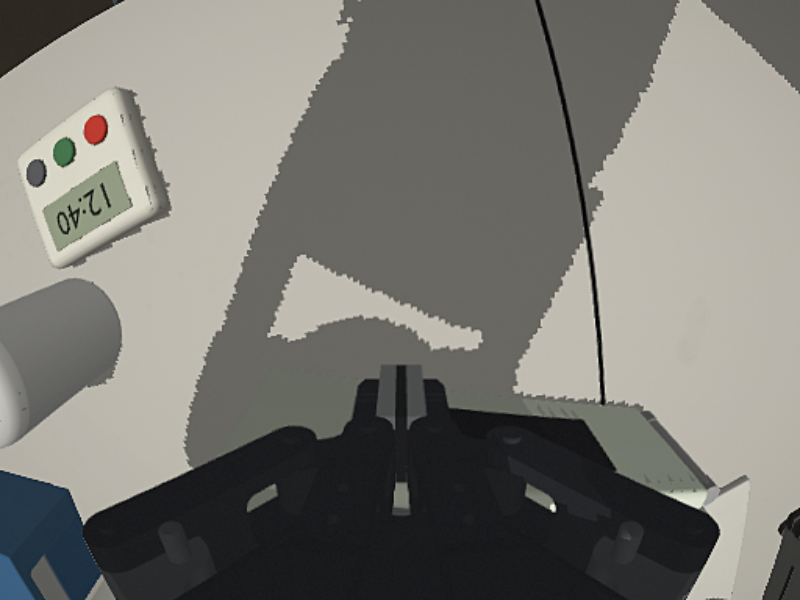

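The door's lower edge slants from (270,370) to (640,405), so it is still about 0.1 rad open. I finish in small pushes.

```bash
python3 -m crank '[{"fingers":1,"x":0.05,"y":-0.015,"z":0,"wx":0,"wy":0,"wz":0},{"fingers":1,"x":0.05,"y":-0.015,"z":0,"wx":0,"wy":0,"wz":0},{"fingers":1,"x":0.05,"y":-0.015,"z":0,"wx":0,"wy":0,"wz":0}]'
```

```text
time: 10.55
ee_pos: [0.5185, -0.2558, 0.0361]
tcp_rot: [-3.142, -0.0, 2.912]
force: [-0.9, 0.2, -0.4]
grip_width: -0.0004
gripper_force: 0.3
```

```bash
python3 -m crank '[{"fingers":1,"x":0.04,"y":-0.01,"z":0,"wx":0,"wy":0,"wz":0},{"fingers":1,"x":0.03,"y":-0.01,"z":0,"wx":0,"wy":0,"wz":0}]'
```

```text
time: 10.75
ee_pos: [0.5214, -0.2568, 0.0361]
tcp_rot: [-3.141, 0.0, 2.912]
force: [-1.3, 0.3, -0.4]
grip_width: -0.0001
gripper_force: 0.3
```

```bash
python3 -m crank '[{"fingers":1,"x":0.03,"y":-0.007,"z":0,"wx":0,"wy":0,"wz":0},{"fingers":1,"x":0,"y":0,"z":0,"wx":0,"wy":0,"wz":0}]'
```

```text
time: 10.95
ee_pos: [0.5227, -0.257, 0.0361]
tcp_rot: [-3.142, 0.0, 2.912]
force: [0.2, -0.1, 0.8]
grip_width: 0.0002
gripper_force: 0.0
```

```bash
python3 -m crank '[{"fingers":1,"x":0.03,"y":-0.007,"z":0,"wx":0,"wy":0,"wz":0},{"fingers":1,"x":0,"y":0,"z":0,"wx":0,"wy":0,"wz":0}]'
```

```text
time: 11.15
ee_pos: [0.5238, -0.2572, 0.0361]
tcp_rot: [3.142, 0.0, 2.912]
force: [-0.5, -0.0, 0.8]
grip_width: 0.0003
gripper_force: 0.0
```

```bash
python3 -m crank '[{"fingers":1,"x":0.03,"y":-0.007,"z":0,"wx":0,"wy":0,"wz":0},{"fingers":1,"x":0,"y":0,"z":0,"wx":0,"wy":0,"wz":0}]'
```

```text
time: 11.35
ee_pos: [0.5251, -0.2575, 0.0361]
tcp_rot: [-3.142, 0.0, 2.912]
force: [-0.4, -0.9, -0.3]
grip_width: -0.0001
gripper_force: 0.0
```

```bash
python3 -m crank '[{"fingers":1,"x":0.03,"y":-0.007,"z":0,"wx":0,"wy":0,"wz":0},{"fingers":1,"x":0,"y":0,"z":0,"wx":0,"wy":0,"wz":0}]'
```

```text
time: 11.55
ee_pos: [0.5262, -0.2578, 0.0361]
tcp_rot: [-3.142, 0.0, 2.912]
force: [-0.1, -0.4, -0.5]
grip_width: 0.0003
gripper_force: 0.0
```

```bash
python3 -m crank '[{"fingers":1,"x":0.03,"y":-0.007,"z":0,"wx":0,"wy":0,"wz":0},{"fingers":1,"x":0,"y":0,"z":0,"wx":0,"wy":0,"wz":0}]'
```

```text
time: 11.75
ee_pos: [0.5275, -0.2581, 0.0361]
tcp_rot: [-3.142, 0.0, 2.912]
force: [0.6, -0.7, 0.1]
grip_width: 0.0
gripper_force: 0.0
```

```bash
python3 -m crank '[{"fingers":1,"x":0.03,"y":-0.007,"z":0,"wx":0,"wy":0,"wz":0},{"fingers":1,"x":0,"y":0,"z":0,"wx":0,"wy":0,"wz":0}]'
```

```text
time: 11.95
ee_pos: [0.5282, -0.2583, 0.036]
tcp_rot: [3.141, -0.001, 2.912]
force: [-2.4, 0.5, 1.6]
grip_width: 0.0002
gripper_force: 1.3
```

```bash
python3 -m crank '[{"fingers":1,"x":0.03,"y":-0.007,"z":0,"wx":0,"wy":0,"wz":0},{"fingers":1,"x":0,"y":0,"z":0,"wx":0,"wy":0,"wz":0}]'
python3 - <<'E'
from h import *
a=r.snapshot("wrist")[192:384,100:484,::-1]
cv2.imwrite("pics/w5.png",cv2.resize(a,None,fx=2,fy=2,interpolation=cv2.INTER_CUBIC))
E
```

```text
time: 12.15
ee_pos: [0.5282, -0.2583, 0.036]
tcp_rot: [3.141, -0.004, 2.913]
force: [-8.9, 1.2, 6.1]
grip_width: -0.0001
gripper_force: 4.3
```

View pics/w5.png

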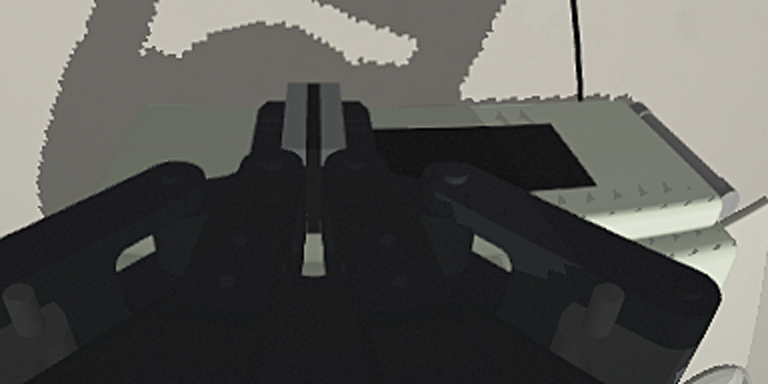

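The stop was felt at 8.9 N, and the door's lower edge is now level (v≈105 across), so the door is shut. I back away and check from above.

```bash
python3 -m crank '[{"fingers":1,"x":-0.2,"y":0.05,"z":0,"wx":0,"wy":0,"wz":0},{"fingers":1,"x":-0.7,"y":0.16,"z":0,"wx":0,"wy":0,"wz":0},{"fingers":1,"x":-1,"y":0.4,"z":0.3,"wx":0,"wy":0,"wz":0},{"fingers":1,"x":-1,"y":0.6,"z":1,"wx":0,"wy":0,"wz":0},{"fingers":1,"x":-1,"y":0.6,"z":1,"wx":0,"wy":0,"wz":0},{"fingers":1,"x":0,"y":0,"z":0,"wx":0,"wy":0,"wz":0},{"fingers":1,"x":0,"y":0,"z":0,"wx":0,"wy":0,"wz":0}]'
python3 - <<'E'
from h import *
a=r.snapshot("top")[105:240,285:420,::-1]
cv2.imwrite("pics/top3.png",cv2.resize(a,None,fx=4,fy=4,interpolation=cv2.INTER_CUBIC))
E
```

```text
time: 12.9
ee_pos: [0.3893, -0.1958, 0.1146]
tcp_rot: [-3.139, 0.005, 2.912]
force: [-0.2, 0.4, -0.5]
grip_width: -0.0001
gripper_force: 0.0
```

View pics/top3.png

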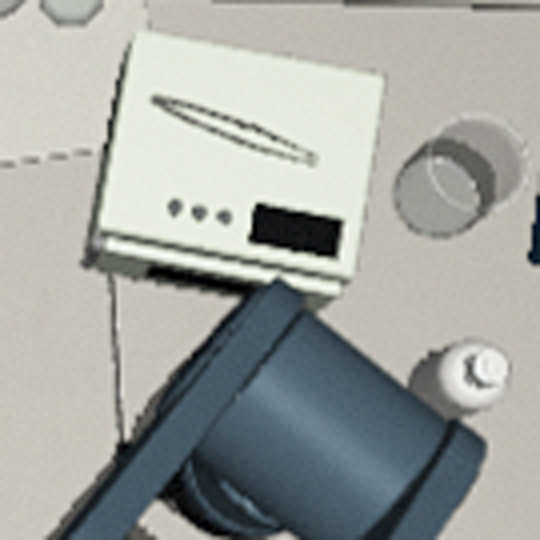

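The door lies parallel to the reader's front edge, from (100,240) to (345,288). The forceps, beaker and bottle have not moved, and the arm is clear.

```bash
python3 -c "
from rig import r
print(r.finish_job())"
```

```text
the job is handed in; nothing more can be done
None
```

I pushed the tray fully home, then the door fully shut (each stop met at under 12 N), backed the arm clear, and handed the job in at about 13 s; no verdict was returned.

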